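# Stopper the flask and swing the hold-down bar over it

## Task

Close the flask for storage: take the stopper that fits its neck, lower it in (do not drop it) until its head rests fully home on the rim, and let go. Then swing the stand's hold-down bar round by its knob until it lies centred across the top of the stopper, against its end stop. Leave the wider stopper, the two petri dishes and the pipette where they are.

Things in the scene. Friction and masses are not known exactly. Their poses are not given: they have to be found in the camera images.
- stopper: The smaller of two dark rubber stoppers, the one that fits the flask, loose, about 35 g. 50 mm tall in all, standing upright at the start on its narrow end: a tapered plug 28 mm long, 18 mm across at the foot and 26 mm under the head, then a plain cylindrical head 34 mm across and 22 mm high. Origin: centre of the foot; z up along its axis.
- stopper_seat (a point): Point on the stopper's axis at the underside of its head, 28 mm above the foot; it meets the flask's mouth when the stopper is home. Axes as the stopper.
- stand: Flask stand, fixed to the bench: aluminium base plate 110 x 165 mm, 12 mm thick, with an amber glass conical flask (82 mm across the foot, neck 36 mm outside, 125 mm tall) clipped to it and, 80 mm from the flask's axis along the stand's +y, a steel post 14 mm across with the hold-down bar. Origin: on the bench under the flask's axis; z up.
- flask_mouth (a point): Centre of the flask's open mouth, level with the rim, 137 mm above the bench. The neck's bore is 28 mm and is open for 40 mm below it. Axes as the stand.
- hold_bar (a joint): Angle of the hold-down bar about the upright post, rad: 0 = against its end stop, straight across the flask's axis (pointing along the stand's -y from the post); grows clockwise seen from above as the bar swings aside, 1.57 = pointing along the stand's -x; end stop at 1.75. Light friction (about 0.5 N at the knob) holds it where it is left.
- bar_knob (a point): Middle of the black upright round knob near the free end of the hold-down bar: 14 mm across, 28 mm high, standing on the bar; this point is 14 mm above the bar's top, 14 mm below the knob's top, 115 mm from the hinge axis, 183 mm above the bench. The knob is fixed to the bar.
- bar_hinge (a point): Point on the hold-down bar's vertical hinge axis, at the same height as bar_knob. It is a flat steel bar 20 mm wide and 6 mm thick, its underside 163 mm above the bench, 4 mm above the head of a stopper that is home.
- wide_stopper: The larger dark rubber stopper, too wide for the flask: same shape and height, but head 54 mm across and foot 36 mm. Not to be moved. Origin: centre of the foot.
- dish_near: Closed pale glassy petri dish, 94 mm across, 16 mm high, the one nearer the robot. Not to be moved. Origin: centre of the underside.
- dish_far: Closed pale glassy petri dish, 94 mm across, 16 mm high, the one farther from the robot. Not to be moved. Origin: centre of the underside.
- pipette: White hand pipette lying flat, 270 mm long along its y, 25 mm high. Not to be moved. Origin: on the bench near its middle.
Things that resemble listed ones, but are neither listed nor needed, are in the scene too. Leave any pink look-alike of the stand alone.

How it is judged (in metres and radians):
On the way, in this order (a step that is already met when the one before it is completed fails the run):
1. the stopper is home in the flask's neck and let go (horizontal distance between stopper_seat and flask_mouth below 0.0035 m and z of stopper_seat in the frame of flask_mouth between -0.004 and 0.0025 m and angle between stopper's own z axis and vertical below 0.07 rad and contact force between stopper and the fingers below 0.05 N), for 0.2 s.
2. the hold-down bar lies across the stopper (horizontal distance between stopper_seat and flask_mouth below 0.0035 m and z of stopper_seat in the frame of flask_mouth between -0.004 and 0.0025 m and angle between stopper's own z axis and vertical below 0.07 rad and value of joint hold_bar below 0.15 rad), for 0.2 s.
At the end, for the whole second after the job is handed in: The stopper stands upright (within 0.07 rad) in the flask's neck, centred within 3.5 mm, its head within 2.5 mm of the rim, at rest and released; the hold-down bar lies across it, within 0.15 rad of its end stop; the wide stopper, both dishes and the pipette are within 40 mm of where they started (all of step 2 and contact force between stopper and the fingers below 0.05 N and linear speed of stopper below 0.02 m/s and distance of each of wide_stopper, dish_near, dish_far, pipette from where it was at the start of the episode below 0.04 m); the robot touches nothing.
It fails at once if the stopper is dropped: it falls freely by more than about 20 mm (over 0.6 m/s with no finger on it) (linear speed of stopper above 0.6 m/s and contact force between stopper and the fingers below 0.05 N).
It fails at once if the wide stopper, a petri dish or the pipette is pushed more than 40 mm or knocked over (distance of any of wide_stopper, dish_near, dish_far, pipette from where it was at the start of the episode above 0.04 m or angle between any of wide_stopper, dish_near, dish_far, pipette's own z axis and vertical above 0.5 rad).
It also fails if it takes over 59 s, if anything falls off the work surface, if the arm or the gripper's body presses on something with over 40 N, if the wrist force passes 120 N, or if a joint passes its speed limit or range.

## Robot

A 6-joint arm with a two-finger parallel gripper is mounted at the origin on the work surface. World frame = base frame: x ahead of the robot, y to its left, z up, the work surface at z = 0. Lengths are in mm, angles in rad, forces in N, time in s.
With the tool pointing down it reaches from about 350 to 775 mm from the base axis. Payload 7.3 kg.
Tool frame: the origin (TCP) lies on the centre line of the jaws, within the pads' length; the fingertips stand 14 mm ahead of it and the grasp point (between the pads) lies 5 mm behind it; z points along the fingers, y is the line along which they close (so a half turn about z gives the same grasp; the last joint's range is limited). The gripper opens to 92 mm and grips with 3 to 60 N. Pads are 19 mm wide; open, the fingers measure 130 mm over their backs; the gripper's body (75 mm by 190 mm) begins 47 mm behind the grasp point.
Start: joints at [1.196, 0.342, 1.524, -0, 1.275, -0.146], TCP at [119.058, 511.34, 240.741] pointing down, gripper open.
Joint ranges: [-2.53, 2.53], [-0.77, 2.02], [0.04, 2.7], [-1, 4.14], [0.28, 2.66], [-3.11, 3.11]. Speed limits (rad/s): [2.57, 2.57, 3.14, 3.14, 3.14, 3.14].

## Interface

Orientations are given as [roll, pitch, yaw] about the fixed x, y, z axes, in that order (R = Rz(yaw) Ry(pitch) Rx(roll)).
In Python, from plant import get_obs, capture, bot, spot_in, trace, pinpoint gives the robot as it stands.
- The arm moves only by the tool play_rows, never from a script. Its argument "rows" is a list of rows, each a list of 2 entries, a list of its own where there are three numbers: the shift along the world's x, y, z in units of 3 cm (1.0 is 3 cm), then the turn, a rotation vector about the world's x, y, z in units of 8 degrees (1.0 is 8 degrees). A call has 1 to 12 rows; each row shifts and turns the commanded pose from where the row before left it; what a row does not reach is not made up. A row lasts 1/8 s, in which the tool goes at most 62.5 mm and 10.7 degrees, less where a joint would pass 70% of its speed; a pose out of reach is approached as far as the arm can. A call with a number of a shift or a turn outside -1 to 1 is refused whole. A call with a gripper value outside its range is refused whole. "hand" is the opening, from -1 (shut) to 1 (fully open), set as the call begins (left out, the last holds). The fingers move at their own pace and stop on an object; the grip force is fixed at half the most. Time passes only in rows, so rows that do not move let the fingers close. It gives the time, the measured TCP pose, the force, the opening and the grip force at its end, in the units of the state.
- get_obs(): the state, without advancing time (a new reading comes with each control period).
- capture(name): name is "scene" or "top" or "wrist"; returns a dict with "frame" (384x512x3 uint8, red, green, blue), "fov_y" (degrees; the focal length in pixels is half the picture's height over the tangent of half this angle, whatever the lens; pixels are square), "cx", "cy" (the principal point, pixels), "rvec" (rotation vector, rad) and "tvec" (3), from world to camera coordinates, as OpenCV has them; the wrist camera has in their place "hand_eye" (4x4, takes a point from camera to tool coordinates, whose origin is the TCP and whose axes are the flange's). Camera axes: x right, y down, z forward; pixel columns grow to the right and rows downward; lengths in mm; the calibration is good to about 2 mm. A picture is of the moment at which its call begins: read the wrist's pose just before it. There is no depth.
- bot.close_job(): hands the job in; it is judged then, once.
Trained networks look in the newest picture that a camera, given by its name, has taken for a name from the list of things; names that differ only in an ending like _2 or _b are one class to them, and where a whole thing is asked for, a point or a joint stands for the part that bears it (a point fixed in the world has none). Each returns a list of dicts, best first, with "p" (0 to 1); they miss things now and then, are a little off and sometimes report something else, mostly with a low value. They report only what shows in the picture. A call takes as long as a camera call. They do not tell look-alikes from the thing itself.
- spot_in(query, camera): "at" ([row, column] in pixels, amid what is visible of it).
- trace(query, camera): "mask" (384x512 bool, what is visible of it) and "at" ([row, column] in pixels, amid what is visible of it).
- pinpoint(query, camera): "at" ([row, column] in pixels: a listed point, or the origin of a listed thing).
The state is a dict: "time": time; "joint_positions": joint angles; "dq": joint speeds; "tau": joint torques, N m; "tool_pos": TCP position; "tcp_rot": TCP orientation; "contact_force": force on the tool from outside, world axes, zero at the start; "moment": the same for the moment, N m; "grip_width": finger opening in mm; "finger_force": force on a finger pad.
Only numpy, scipy, OpenCV 4.12 (cv2) and the standard library are available. Lean on these libraries where they do the work, as an engineer would, in place of code of your own. Each camera call takes 0.05 s, during which the arm holds its last target. There are 200 camera calls.

## Working session

There is one attempt and no reset: what is moved stays moved. The work goes in short steps, Python scripts to look and compute and a tool call to move; the robot and the scene stay as the last step left them, time stands still between calls to the robot, and variables do not carry over. Pictures are saved under pics/ and viewed, at most 11 in all, crops included, and the job is handed in when it is done.

Besides the shell and the picture viewer there is one more tool, called after "Call:" in YAML: its name, and indented under it one key for each argument. play_rows: Moves the arm, as the interface text tells. Shifts and turns lie within -1 to 1; 1 stands for 3 cm of shift or 8 degrees of turn. Its arguments: {"type":"object","properties":{"rows":{"type":"array"},"hand":{"type":"number"}},"required":["rows"]}

```bash
mkdir -p pics; cat > h.py <<'E'
import numpy as np, cv2
from scipy.spatial.transform import Rotation as R
from plant import get_obs, capture, bot, spot_in, trace, pinpoint
def cam(c, obs=None):
    f=c["frame"].shape[0]/2/np.tan(np.radians(c["fov_y"])/2)
    K=np.array([[f,0,c["cx"]],[0,f,c["cy"]],[0,0,1.]])
    if "rvec" in c and c["rvec"] is not None:
        Rm=cv2.Rodrigues(np.array(c["rvec"],float))[0]; t=np.array(c["tvec"],float).ravel()
    else:
        T=np.eye(4); T[:3,:3]=R.from_euler('xyz',obs["tcp_rot"]).as_matrix(); T[:3,3]=obs["tool_pos"]
        M=np.linalg.inv(T@np.array(c["hand_eye"])); Rm,t=M[:3,:3],M[:3,3]
    return K,Rm,t
def ray(C,at):
    K,Rm,t=C; d=Rm.T@np.linalg.inv(K)@np.array([at[1],at[0],1.]); return -Rm.T@t,d/np.linalg.norm(d)
def onz(C,at,z):
    o,d=ray(C,at); return o+d*(z-o[2])/d[2]
def proj(C,p):
    K,Rm,t=C; q=K@(Rm@np.array(p,float)+t); return q[1]/q[2],q[0]/q[2]
def tri(obs):
    A=np.zeros((3,3));b=np.zeros(3);L=[ray(C,a) for C,a in obs]
    for o,d in L:
        P=np.eye(3)-np.outer(d,d);A+=P;b+=P@o
    x=np.linalg.solve(A,b); return x,[np.linalg.norm((np.eye(3)-np.outer(d,d))@(x-o)) for o,d in L]
def save(c,n): cv2.imwrite(n,cv2.cvtColor(c["frame"],cv2.COLOR_RGB2BGR))
E
python3 - <<'E'
from h import *
np.set_printoptions(precision=1,suppress=True)
Z=dict(stopper=0,wide_stopper=0,stand=0,flask_mouth=137,bar_knob=183,bar_hinge=183,dish_near=0,dish_far=0,pipette=0)
ims=[]
for n in("scene","top"):
    c=capture(n);C=cam(c);ims.append(c["frame"]);print(n,"cam at",-C[1].T@C[2])
    for q,z in Z.items():
        for r in pinpoint(q,n)[:4]:
            print(q,round(r["p"],2),np.array(r["at"]),onz(C,r["at"],z))
    save(c,f"pics/{n}0.png")
E
```

```text
scene cam at [1143.5 -171.   907.8]
wide_stopper 0.96 [283.6 153.2] [ 556.6 -291.7    0. ]
stand 0.97 [180.4 327.4] [318. 199.   0.]
stand 0.87 [178.  147.2] [ 210.9 -291.8    0. ]
stand 0.75 [269.6 269.5] [571.6 -22.    0. ]
flask_mouth 0.67 [236.  273.7] [577.9 -17.6 137. ]
flask_mouth 0.66 [134.9 337.2] [289.2 217.7 137. ]
flask_mouth 0.55 [135.2 138.2] [ 189.3 -290.5  137. ]
flask_mouth 0.54 [269.2 268.1] [656.5 -47.  137. ]
bar_knob 0.89 [123.6 118.5] [ 191.2 -330.7  183. ]
bar_knob 0.8 [183.  287.5] [474.9  35.6 183. ]
bar_knob 0.79 [125.5 323. ] [298.7 171.  183. ]
bar_knob 0.42 [224.5 310. ] [597.5  52.2 183. ]
bar_hinge 0.71 [122.9 367.6] [310.7 284.1 183. ]
bar_hinge 0.66 [125.9 163.9] [ 222.6 -219.4  183. ]
bar_hinge 0.62 [226.3 312.2] [602.9  55.3 183. ]
dish_near 0.84 [208.5 266.1] [385.4  10.2   0. ]
dish_far 0.72 [346.9 208.1] [ 730.9 -187.4    0. ]
pipette 0.86 [208.  194.9] [ 347.2 -173.1    0. ]
top cam at [ 391.1  -64.9 1369.9]
stopper 0.58 [207.3 284.6] [ 463.7 -131.     0. ]
wide_stopper 0.75 [175.4 343.2] [ 556.3 -298.3    0. ]
stand 0.92 [166.6 242.8] [579.9 -10.6   0. ]
stand 0.8 [263.5 164.2] [302.  209.3   0. ]
stand 0.75 [301.2 343.1] [ 201.1 -295.9    0. ]
flask_mouth 0.81 [306.2 352.9] [ 207.9 -297.4  137. ]
flask_mouth 0.75 [267.7 157.6] [300.1 198.5 137. ]
flask_mouth 0.62 [162.2 241.8] [572.5 -13.4 137. ]
bar_knob 0.9 [317.1 370.1] [ 189.1 -330.1  183. ]
bar_knob 0.8 [267.8 164.8] [303.4 171.  183. ]
bar_knob 0.64 [197.7 219.7] [476.7  38.6 183. ]
bar_hinge 0.85 [297.3 322. ] [ 235.4 -213.8  183. ]
bar_hinge 0.84 [263.  116.9] [314.1 289.1 183. ]
bar_hinge 0.81 [151.3 209. ] [592.6  66.9 183. ]
dish_near 0.87 [233.5 236.1] [388.2   6.5   0. ]
pipette 0.84 [249.4 299.8] [ 344.7 -174.4    0. ]
```

View pics/scene0.png

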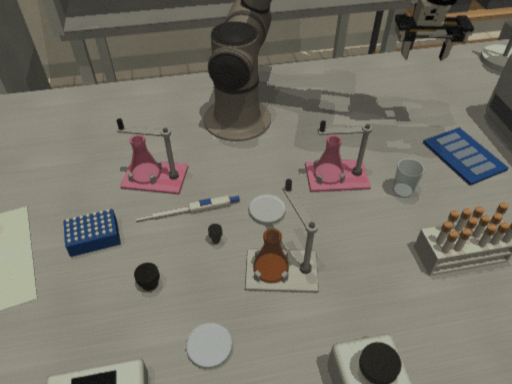

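View pics/top0.png

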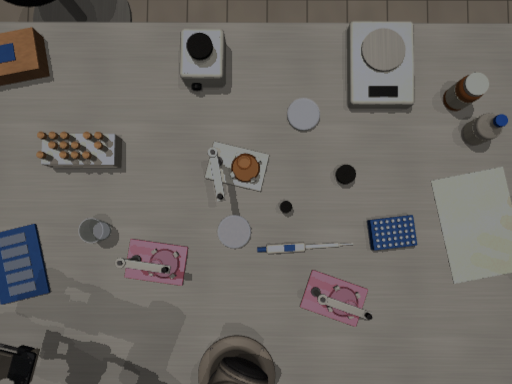

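The real stand is the amber flask at top px (165,243), and the two pink ones are look-alikes. There are two dark stoppers. The smaller one is at top px (207,286) / scene px (233,215), near (463,-131), and the larger is at top px (175,345). The task calls for the smaller one. I'll move above it and confirm with the wrist camera.

Call:
play_rows:
  rows:
    - [[1,-1,0.1],[0,0,0]]
    - [[1,-1,0.1],[0,0,0]]
    - [[1,-1,0.1],[0,0,0]]
    - [[1,-1,0.1],[0,0,0]]
    - [[1,-1,0],[0,0,0]]
    - [[1,-1,0],[0,0,0]]
    - [[1,-1,0],[0,0,0]]
    - [[1,-1,0],[0,0,0]]
    - [[1,-1,0],[0,0,0]]
    - [[1,-1,0],[0,0,0]]
    - [[1,-1,0],[0,0,0]]
  hand: 1

```text
time: 2.38
tool_pos: [450.0, 180.2, 252.9]
tcp_rot: [3.141, 0.0, 2.913]
contact_force: [0.4, 0.2, 0.2]
grip_width: 91.8
finger_force: 0.0
```

Call:
play_rows:
  rows:
    - [[0.04,-0.95,0],[0,0,0]]
    - [[0.04,-0.95,0],[0,0,0]]
    - [[0.04,-0.95,0],[0,0,0]]
    - [[0.04,-0.95,0],[0,0,0]]
    - [[0.04,-0.95,0],[0,0,0]]
    - [[0.04,-0.95,0],[0,0,0]]
    - [[0.04,-0.95,0],[0,0,0]]
    - [[0.04,-0.95,0],[0,0,0]]
    - [[0.04,-0.95,0],[0,0,0]]
    - [[0.04,-0.95,0],[0,0,0]]
    - [[0.04,-0.95,0],[0,0,0]]

```text
time: 3.75
tool_pos: [462.2, -133.1, 252.8]
tcp_rot: [3.142, 0.0, 2.913]
contact_force: [1.1, 0.4, 0.3]
grip_width: 92.1
finger_force: 0.0
```

```bash
cat > w.py <<'E'
from h import *
import sys
np.set_printoptions(precision=1,suppress=True)
Z=dict(stopper=0,wide_stopper=0,flask_mouth=137,bar_knob=183,bar_hinge=183)
o=get_obs();c=capture("wrist");C=cam(c,o)
print("cam",-C[1].T@C[2],"tcp",np.array(o["tool_pos"]),"tool axes",R.from_euler('xyz',o["tcp_rot"]).as_matrix().T.round(3).tolist(),o["time"],o["contact_force"],o["grip_width"])
for q,z in Z.items():
    for r in pinpoint(q,"wrist")[:3]: print(q,round(r["p"],2),np.array(r["at"]),onz(C,r["at"],z))
save(c,sys.argv[1])
E
python3 w.py pics/w1.png; python3 - <<'E'
from h import *
np.set_printoptions(precision=1,suppress=True)
Cs={}
for n in("scene","top"):
    c=capture(n);C=cam(c)
    for r in trace("stopper",n)[:3]:
        m=r["mask"];ys,xs=np.nonzero(m);print(n,round(r["p"],2),r["at"],m.sum(),ys.min(),ys.max(),xs.min(),xs.max(),onz(C,r["at"],30))
E
```

```text
cam [ 391.5 -114.9  397.3] tcp [ 462.2 -133.1  252.8] tool axes [[-0.974, 0.227, -0.0], [0.227, 0.974, 0.0], [0.0, 0.0, -1.0]] 3.75 [1.1 0.4 0.3] 92.05067976167042
stopper 0.57 [167.5 253.8] [ 466.5 -136.7    0. ]
bar_knob 0.6 [183.8 466.9] [484.3  39.  183. ]
scene 0.72 [230.8, 212.9] 204 224 243 208 221 [ 455.1 -138.    30. ]
```

View pics/w1.png

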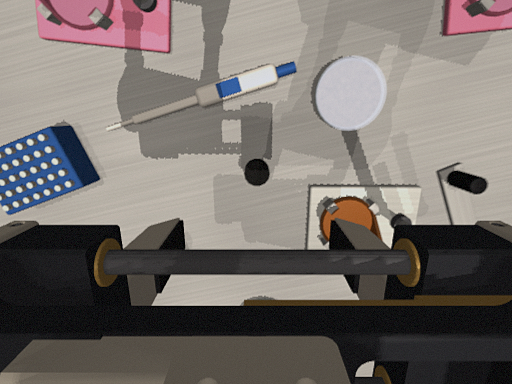

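The wrist picture shows the small dark stopper at px (172,257), clear of its surroundings, with the amber flask at (215,350) and the knob at (182,467). I'll fit the stopper's silhouette and check its size in an enlarged crop.

```bash
cat > fit.py <<'E'
from h import *
from scipy.optimize import least_squares
def hull(C,x,y,z0=0):
    a=np.linspace(0,2*np.pi,60);P=[]
    for r,z in((17,50),(17,28),(9,0)): P+=[proj(C,(x+r*np.cos(t),y+r*np.sin(t),z0+z))[::-1] for t in a]
    return cv2.convexHull(np.array(P,np.float32))[:,0]
def fit(C,mask,x0,z0=0):
    ys,xs=np.nonzero(mask); 
    def f(p):
        m=cv2.moments(hull(C,p[0],p[1],z0)); return [m["m10"]/m["m00"]-xs.mean(),m["m01"]/m["m00"]-ys.mean()]
    s=least_squares(f,x0); return s.x,cv2.contourArea(hull(C,*s.x,z0)),mask.sum()
E
python3 - <<'E'
from fit import *
np.set_printoptions(precision=1,suppress=True)
o=get_obs();c=capture("wrist");C=cam(c,o);f=c["frame"]
g=(f.max(2)<60).astype(np.uint8);n,l,s,ce=cv2.connectedComponentsWithStats(g)
k=l[172,257];print(k,s[k],fit(C,l==k,[465,-134]))
for r in trace("stopper","wrist")[:2]: print(r["p"],r["at"],fit(C,r["mask"],[465,-134]))
for n in("scene","top"):
    c=capture(n);C2=cam(c)
    for r in trace("stopper",n)[:3]: print(n,r["p"],r["at"],fit(C2,r["mask"],[465,-134]))
    g=(c["frame"].max(2)<55).astype(np.uint8);nn,l2,s2,ce2=cv2.connectedComponentsWithStats(g)
    for i in range(1,nn):
        X=onz(C2,ce2[i][::-1],30)
        if s2[i,4]>20 and np.hypot(X[0]-463,X[1]+134)<30: print(n,s2[i],fit(C2,l2==i,[465,-134]))
im=cv2.cvtColor(f,cv2.COLOR_RGB2BGR);x,A,_=fit(C,l==k,[465,-134])
im=cv2.resize(im[120:220,200:320],None,fx=5,fy=5,interpolation=cv2.INTER_CUBIC)
cv2.polylines(im,[((hull(C,*x)-[200,120])*5+2.5).astype(np.int32)],True,(0,255,0),1)
cv2.imwrite("pics/crop1.png",im)
E
```

```text
14 [244 159  25  27 537] (array([ 465.1, -131.3]), 582.1783044411568, np.int64(537))
0.74 [174.0, 257.3] (array([ 465.6, -131.6]), 582.0634374540532, np.int64(588))
scene 0.54 [231.7, 214.5] (array([ 465., -135.]), 239.0405805496266, np.int64(188))
scene [209 224  13  20 204] (array([ 464.1, -133.9]), 238.76341042900458, np.int64(204))
```

View pics/crop1.png

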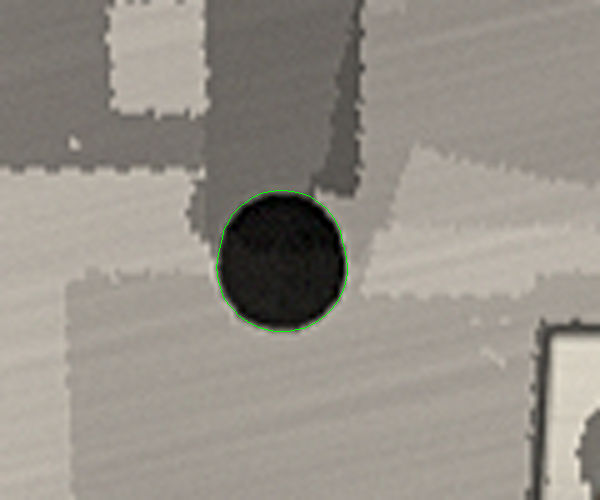

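The outline fits a 34 mm head at 50 mm height, standing at (465.2, -131.5), so this is the stopper that fits. I'll turn the closing line parallel to the bar and descend.

Call:
play_rows:
  rows:
    - [[0.1,0.05,-0.7],[0,0,-1]]
    - [[0,0,-0.7],[0,0,-1]]
    - [[0,0,-0.7],[0,0,-1]]
    - [[0,0,-0.7],[0,0,-1]]
    - [[0,0,-0.7],[0,0,-1]]
    - [[0,0,-0.7],[0,0,-1]]
    - [[0,0,-0.7],[0,0,-1]]
    - [[0,0,-0.7],[0,0,-1]]
    - [[0,0,0],[0,0,0]]
  hand: 0.5

```text
time: 5.68
tool_pos: [464.4, -130.3, 83.6]
tcp_rot: [-3.139, -0.002, 1.797]
contact_force: [0.4, -0.0, -0.3]
grip_width: 68.6
finger_force: 0.0
```

```bash
python3 - <<'E'
from fit import *
np.set_printoptions(precision=1,suppress=True)
o=get_obs();c=capture("wrist");C=cam(c,o);f=c["frame"]
print(np.array(o["tool_pos"]),o["tcp_rot"],o["joint_positions"],o["grip_width"])
for r in trace("stopper","wrist")[:2]: print(r["p"],r["at"],fit(C,r["mask"],[465,-134]))
print("expected px",proj(C,(465.2,-131.5,50)))
save(c,"pics/w2.png")
E
```

```text
[ 464.4 -130.3   83.6] [-3.1 -0.   1.8] [-0.4  0.5  1.8  0.   0.8 -0.7] 68.64827703183207
0.76 [221.0, 253.6] (array([ 465.1, -131.7]), 2051.6671787292, np.int64(1962))
expected px (np.float64(225.00871777980694), np.float64(255.83080655288563))
```

View pics/w2.png

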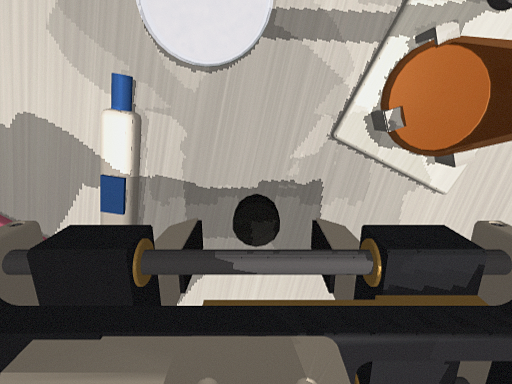

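The stopper at px (221,254) is centred between the open jaws, and the fit of (465.1, -131.7) agrees. I'll go down and close.

Call:
play_rows:
  rows:
    - [[0.03,-0.04,-0.65],[0,0,0]]
    - [[0,0,-0.6],[0,0,0]]
    - [[0,0,0],[0,0,0]]

```text
time: 6.15
tool_pos: [466.0, -131.8, 47.3]
tcp_rot: [-3.141, -0.0, 1.798]
contact_force: [-0.0, -1.0, 0.6]
grip_width: 68.7
finger_force: 0.0
```

Call:
play_rows:
  rows:
    - [[0,0,0],[0,0,0]]
    - [[0,0,0],[0,0,0]]
    - [[0,0,0],[0,0,0]]
    - [[0,0,0],[0,0,0]]
    - [[0,0,0],[0,0,0]]
  hand: -1

```text
time: 6.78
tool_pos: [466.3, -131.9, 47.4]
tcp_rot: [3.141, 0.0, 1.796]
contact_force: [0.2, 0.4, 1.1]
grip_width: 32.2
finger_force: 29.8
```

Call:
play_rows:
  rows:
    - [[0,0,0.6],[0,0,0]]
    - [[0,0,1],[0,0,0]]
    - [[0.66,0.4,1],[0,0,0]]
    - [[0.66,0.4,1],[0,0,0]]
    - [[0.66,0.4,1],[0,0,0]]
    - [[0.66,0.4,1],[0,0,0]]
    - [[0.66,0.4,1],[0,0,0]]
    - [[0.66,0.4,0.6],[0,0,0]]
    - [[0,0,0],[0,0,0]]
    - [[0,0,0],[0,0,0]]

```text
time: 8.02
tool_pos: [583.9, -60.1, 262.0]
tcp_rot: [-3.139, -0.001, 1.796]
contact_force: [0.2, -0.2, -0.8]
grip_width: 32.4
finger_force: 29.8
```

```bash
python3 w.py pics/w3.png
```

```text
cam [568.5  12.8 406.6] tcp [583.9 -60.1 262. ] tool axes [[-0.223, 0.975, 0.001], [0.975, 0.223, -0.002], [-0.002, 0.0, -1.0]] 8.025 [ 0.2 -0.2 -0.8] 32.43939288829742
stopper 0.97 [215.7 254.5] [ 599.8 -141.2    0. ]
flask_mouth 0.58 [147.5 257.5] [576.2 -18.7 137. ]
bar_knob 0.76 [ 52.3 152.2] [482.4  38.1 183. ]
bar_hinge 0.97 [ 56.6 306.6] [595.6  61.  183. ]
```

View pics/w3.png

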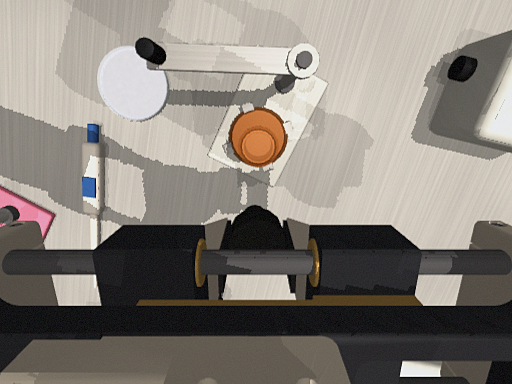

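The wrist picture shows the neck's disc near px (147,258), the hinge at (60,303), the knob at (50,150), and the stopper in the jaws. I'll refine the mouth with an edge overlay.

```bash
python3 - <<'E'
from h import *
from scipy.optimize import minimize
np.set_printoptions(precision=1,suppress=True)
o=get_obs();c=capture("wrist");C=cam(c,o);f=c["frame"]
T=R.from_euler('xyz',o["tcp_rot"]).as_matrix();t=np.array(o["tool_pos"])
print("stopper foot expected px",proj(C,t+T@[0,0,47.4]))
for i in range(3):
    if i: capture("wrist")
    print([(round(r["p"],2),onz(C,r["at"],137)) for r in pinpoint("flask_mouth","wrist")[:1]])
g=cv2.GaussianBlur(f.astype(np.float32).sum(2),(0,0),1.0)
gx=cv2.Sobel(g,cv2.CV_32F,1,0);gy=cv2.Sobel(g,cv2.CV_32F,0,1);m=np.hypot(gx,gy)
a=np.linspace(0,2*np.pi,72)
def score(x,y,r):
    p=np.array([proj(C,(x+r*np.cos(q),y+r*np.sin(q),137)) for q in a],np.float32)
    return cv2.remap(m,p[:,1:].copy(),p[:,:1].copy(),cv2.INTER_LINEAR).mean()
for r in(14,18):
    best=sorted(((score(x,y,r),x,y) for x in np.arange(568,585,.5) for y in np.arange(-28,-8,.5)),reverse=True)[:3];print(r,np.array(best))
im=cv2.resize(cv2.cvtColor(f,cv2.COLOR_RGB2BGR)[90:190,200:320],None,fx=5,fy=5,interpolation=cv2.INTER_CUBIC)
for r,col in((14,(0,255,0)),(18,(255,0,0))):
    p=np.array([proj(C,(576.2+r*np.cos(q),-18.7+r*np.sin(q),137))[::-1] for q in a]);cv2.polylines(im,[((p-[200,90])*5+2.5).astype(np.int32)],True,col,1)
cv2.imwrite("pics/crop3.png",im)
E
```

```text
stopper foot expected px (np.float64(216.02537031979855), np.float64(255.10704159034262))
[(0.91, array([579.8, -19.3, 137. ]))]
[(0.9, array([576.9, -18.3, 137. ]))]
[(0.92, array([574.5, -19.6, 137. ]))]
14 [[325.3 578.5 -24. ]
 [322.1 578.  -24.5]
 [320.9 578.  -24. ]]
18 [[399.6 577.5 -20. ]
 [398.8 575.5 -20. ]
 [398.  576.  -20. ]]
```

View pics/crop3.png

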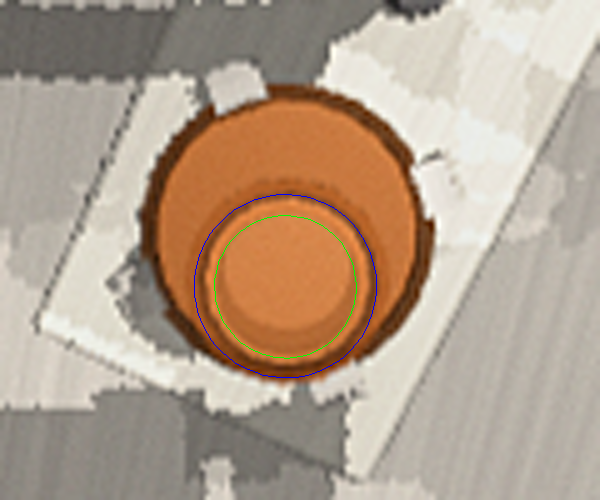

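The r=14/18 circles at z=137 sit on the rim, so the mouth is at about (576.5, -19) and its distance to the hinge is about 80 mm. I'll move over it and lower partway.

Call:
play_rows:
  rows:
    - [[-0.12,0.7,0],[0,0,0]]
    - [[-0.13,0.67,0],[0,0,0]]
    - [[0,0,-0.8],[0,0,0]]
    - [[0,0,-0.8],[0,0,0]]
    - [[0,0,-0.5],[0,0,0]]
    - [[0,0,0],[0,0,0]]
    - [[0,0,0],[0,0,0]]

```text
time: 9.5
tool_pos: [578.0, -18.5, 201.2]
tcp_rot: [3.14, 0.001, 1.796]
contact_force: [0.7, -0.3, 0.3]
grip_width: 32.2
finger_force: 29.8
```

```bash
python3 - <<'E'
from h import *
np.set_printoptions(precision=2,suppress=True)
o=get_obs();t=np.array(o["tool_pos"]);print(t,o["contact_force"])
c=capture("scene");C=cam(c);print(proj(C,(576.5,-19,137)),proj(C,t-[0,0,47.4]))
im=cv2.cvtColor(c["frame"],cv2.COLOR_RGB2BGR)[190:290,220:340];im=cv2.resize(im,None,fx=5,fy=5,interpolation=cv2.INTER_CUBIC)
for z,r in((137,18),(t[2]-47.4,9)):
  x,y=(576.5,-19) if z==137 else t[:2]
  p=np.array([proj(C,(x+r*np.cos(q),y+r*np.sin(q),z))[::-1] for q in np.linspace(0,6.28,60)]);cv2.polylines(im,[((p-[220,190])*5+2.5).astype(np.int32)],True,(0,255,0),1)
cv2.imwrite("pics/crop4.png",im)
E
```

```text
[577.96 -18.54 201.16] [ 0.72 -0.27  0.33]
(np.float64(235.58857781656044), np.float64(272.91341726294746)) (np.float64(231.2294316790726), np.float64(273.5201384752579))
```

View pics/crop4.png

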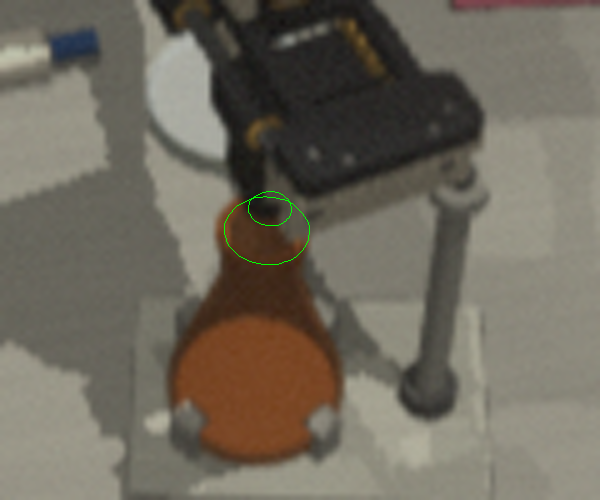

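The stopper foot hangs just over the rim, roughly centred. I'll lower it in stages, watching the forces.

Call:
play_rows:
  rows:
    - [[-0.05,-0.03,-0.4],[0,0,0]]
    - [[0,0,-0.4],[0,0,0]]
    - [[0,0,0],[0,0,0]]

```text
time: 9.93
tool_pos: [575.1, -19.6, 174.7]
tcp_rot: [-3.139, -0.001, 1.796]
contact_force: [0.8, -0.2, 0.6]
grip_width: 32.1
finger_force: 29.8
```

Call:
play_rows:
  rows:
    - [[0,0,-0.2],[0,0,0]]
    - [[0,0,-0.1],[0,0,0]]
    - [[0,0,0],[0,0,0]]

```text
time: 10.3
tool_pos: [575.9, -19.6, 167.0]
tcp_rot: [-3.141, -0.0, 1.796]
contact_force: [-0.5, 0.1, 0.4]
grip_width: 32.1
finger_force: 29.8
```

Call:
play_rows:
  rows:
    - [[0,0,-0.12],[0,0,0]]
    - [[0,0,-0.06],[0,0,0]]
    - [[0,0,0],[0,0,0]]

```text
time: 10.68
tool_pos: [575.9, -19.7, 161.7]
tcp_rot: [-3.141, -0.0, 1.796]
contact_force: [-0.4, -0.1, -0.2]
grip_width: 32.2
finger_force: 29.8
```

Call:
play_rows:
  rows:
    - [[0,0,-0.1],[0,0,0]]
    - [[0,0,0],[0,0,0]]

```text
time: 10.92
tool_pos: [575.8, -19.6, 158.6]
tcp_rot: [-3.141, -0.0, 1.796]
contact_force: [-0.8, -0.5, -0.9]
grip_width: 32.0
finger_force: 29.8
```

Call:
play_rows:
  rows:
    - [[0,0,-0.06],[0,0,0]]
    - [[0,0,0],[0,0,0]]

```text
time: 11.18
tool_pos: [576.0, -19.7, 157.1]
tcp_rot: [3.141, 0.0, 1.796]
contact_force: [0.1, 0.2, -0.3]
grip_width: 32.1
finger_force: 29.8
```

Call:
play_rows:
  rows:
    - [[0,0,-0.04],[0,0,0]]
    - [[0,0,0],[0,0,0]]

```text
time: 11.42
tool_pos: [576.1, -19.7, 156.7]
tcp_rot: [3.141, 0.0, 1.796]
contact_force: [-2.6, 0.6, 6.0]
grip_width: 32.3
finger_force: 29.9
```

The stopper touches at the expected height (156.7 against 156.4) with 6 N upward. One more small nudge, then release.

Call:
play_rows:
  rows:
    - [[0,0,-0.02],[0,0,0]]
    - [[0,0,0],[0,0,0]]

```text
time: 11.68
tool_pos: [576.1, -19.6, 156.7]
tcp_rot: [3.14, 0.001, 1.796]
contact_force: [-3.3, 0.5, 9.2]
grip_width: 32.0
finger_force: 29.9
```

Call:
play_rows:
  rows:
    - [[0,0,0],[0,0,0]]
    - [[0,0,0],[0,0,0]]
    - [[0,0,0],[0,0,0]]
    - [[0,0,0],[0,0,0]]
  hand: 0.3

```text
time: 12.18
tool_pos: [575.9, -19.7, 155.0]
tcp_rot: [-3.141, -0.0, 1.796]
contact_force: [0.7, -0.4, 0.4]
grip_width: 59.4
finger_force: 0.0
```

Call:
play_rows:
  rows:
    - [[0,0,0.5],[0,0,0]]
    - [[0,0,1],[0,0,0]]
    - [[0,0,1],[0,0,0]]
    - [[0.3,-0.8,1],[0,0,0]]
    - [[0,-0.7,0],[0,0,0]]
    - [[0,0,0],[0,0,0]]

```text
time: 12.92
tool_pos: [584.5, -66.0, 259.8]
tcp_rot: [-3.141, -0.0, 1.794]
contact_force: [0.0, 0.4, -1.1]
grip_width: 59.4
finger_force: 0.0
```

```bash
python3 w.py pics/w5.png; python3 - <<'E'
from fit import *
np.set_printoptions(precision=1,suppress=True)
o=get_obs();c=capture("wrist");C=cam(c,o)
for r in trace("stopper","wrist")[:2]: 
    print(r["p"],r["at"]); m=r["mask"]
    h=lambda x,y:cv2.convexHull(np.array([proj(C,(x+17*np.cos(t),y+17*np.sin(t),z))[::-1] for z in(137,159) for t in np.linspace(0,6.28,60)],np.float32))[:,0]
    ys,xs=np.nonzero(m)
    def f(p):
        q=cv2.moments(h(*p));return[q["m10"]/q["m00"]-xs.mean(),q["m01"]/q["m00"]-ys.mean()]
    s=least_squares(f,[576,-19]);print(s.x,cv2.contourArea(h(*s.x)),m.sum())
E
```

```text
cam [569.    7.  404.4] tcp [584.5 -66.  259.8] tool axes [[-0.221, 0.975, 0.0], [0.975, 0.221, -0.001], [-0.001, 0.0, -1.0]] 12.925 [ 0.   0.4 -1.1] 59.43496513540241
stopper 0.96 [140.9 255.3] [575.9 -31.7   0. ]
wide_stopper 0.87 [290.5 208.2] [ 552.8 -298.3    0. ]
flask_mouth 0.75 [139.9 255. ] [573.1 -17.7 137. ]
flask_mouth 0.62 [140.9 258.8] [576.9 -17.9 137. ]
bar_knob 0.8 [ 41.1 150.2] [481.9  39.2 183. ]
bar_hinge 0.77 [ 48.9 308.9] [596.6  59.9 183. ]
0.7 [81.0, 256.6]
[559.7  -1.7] 1218.3520421105786 12819
0.66 [146.8, 257.4]
[576.8 -19. ] 1162.315568283433 1091
```

View pics/w5.png

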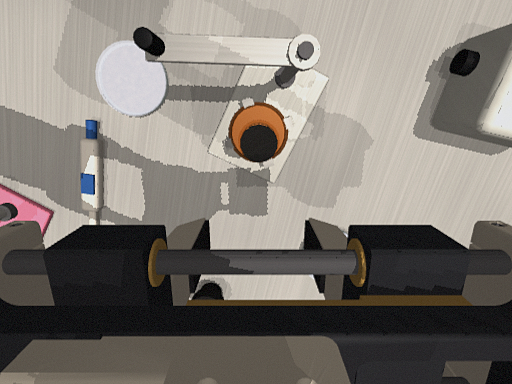

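The stopper's black head fills the mouth at px (147,258), fitted at (576.8, -19.0), and it's released. Next I'll swing the bar: hinge about (596,60.5), knob about (482,38.5). I'll straddle the knob with the jaws tangential to its arc.

Call:
play_rows:
  rows:
    - [[-0.28,0.29,0],[0,0,-1]]
    - [[-0.28,0.29,0],[0,0,-1]]
    - [[-0.28,0.29,0],[0,0,-1]]
    - [[-0.28,0.29,0],[0,0,-1]]
    - [[-0.28,0.29,0],[0,0,-1]]
    - [[-0.28,0.29,0],[0,0,-1]]
    - [[-0.28,0.29,0],[0,0,-1]]
    - [[-0.28,0.29,0],[0,0,-1]]
    - [[-0.28,0.29,0],[0,0,-1]]
    - [[-0.28,0.29,0],[0,0,-1]]
    - [[-0.28,0.29,0],[0,0,-1]]
    - [[-0.28,0.29,0],[0,0,-0.5]]
  hand: -0.2

```text
time: 14.82
tool_pos: [483.8, 40.3, 260.2]
tcp_rot: [3.142, 0.0, 0.187]
contact_force: [0.2, -0.1, -0.1]
grip_width: 36.7
finger_force: 0.0
```

Call:
play_rows:
  rows:
    - [[0,0,0],[0,0,0]]

```text
time: 14.95
tool_pos: [483.8, 40.3, 260.4]
tcp_rot: [3.142, -0.0, 0.192]
contact_force: [0.2, 0.6, -0.3]
grip_width: 36.8
finger_force: 0.0
```

```bash
python3 w.py pics/w6.png; python3 - <<'E'
from h import *
np.set_printoptions(precision=1,suppress=True)
cs={}
for i in range(2):
  for n in("scene","top"):
    c=capture(n);C=cam(c)
    for q in("bar_knob","bar_hinge"): 
        print(n,q,[(round(r["p"],2),onz(C,r["at"],183)) for r in pinpoint(q,n) if onz(C,r["at"],183)[0]>400])
E
```

```text
cam [556.2  55.9 404.9] tcp [483.8  40.3 260.4] tool axes [[0.982, 0.191, 0.0], [0.191, -0.982, 0.0], [0.0, -0.0, -1.0]] 14.95 [ 0.2  0.6 -0.3] 36.755422421024925
stopper 0.83 [109.8 330.9] [581.5 -47.4   0. ]
wide_stopper 0.93 [161.4 485.6] [ 554.1 -295.     0. ]
flask_mouth 0.8 [306.3  89.6] [307.6 204.9 137. ]
bar_knob 0.84 [206.6 260.9] [481.2  37.4 183. ]
bar_hinge 0.91 [ 61.2 264.6] [594.3  57.1 183. ]
scene bar_knob [(0.96, array([477.1,  38.7, 183. ]))]
scene bar_hinge [(0.59, array([592.7,  54.8, 183. ]))]
top bar_knob []
top bar_hinge [(0.48, array([595.4,  63.4, 183. ]))]
scene bar_knob [(0.61, array([480.6,  37.6, 183. ]))]
scene bar_hinge [(0.57, array([593.7,  57.3, 183. ]))]
top bar_knob []
top bar_hinge [(0.37, array([590.6,  63.6, 183. ]))]
```

View pics/w6.png

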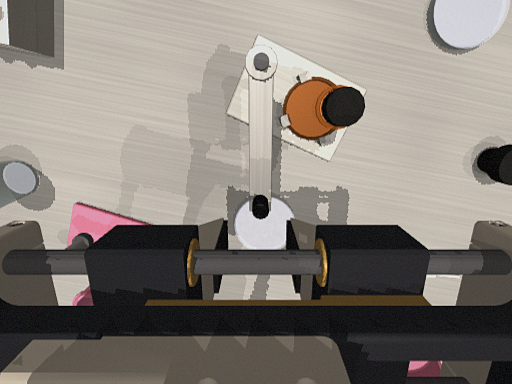

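The knob at px (205,261) is between the jaws, giving knob (481.4,37.7) and hinge (595,58.5). The distances of 115.6 and 79.7 mm match the given 115 and 80. I'll descend to straddle it, then narrow the jaws.

Call:
play_rows:
  rows:
    - [[-0.08,-0.09,-0.8],[0,0,0]]
    - [[0,0,-0.8],[0,0,0]]
    - [[0,0,-0.5],[0,0,0]]
    - [[0,0,-0.26],[0,0,0]]
    - [[0,0,0],[0,0,0]]

```text
time: 16.48
tool_pos: [481.7, 37.1, 189.3]
tcp_rot: [-3.142, 0.001, 0.19]
contact_force: [0.2, -0.3, 0.9]
grip_width: 36.7
finger_force: 0.0
```

Call:
play_rows:
  rows:
    - [[0,0,0],[0,0,0]]
    - [[0,0,0],[0,0,0]]
    - [[0,0,0],[0,0,0]]
  hand: -0.56

```text
time: 16.85
tool_pos: [481.9, 37.0, 189.8]
tcp_rot: [3.141, -0.001, 0.19]
contact_force: [-0.5, -0.5, -0.0]
grip_width: 20.3
finger_force: 0.0
```

```bash
python3 - <<'E'
from h import *
np.set_printoptions(precision=3,suppress=True)
p=np.array(get_obs()["tool_pos"])[:2];print(p)
H=np.array([595,58.5]);n=16
for i in range(n+2):
    a=np.radians(190.4+66.2*(i+1)/n);q=H+115*np.array([np.cos(a),np.sin(a)]);print(i,(q-p)/30,q,66.2/n/8);p=q
E
```

```text
[481.914  37.033]
0 [ 0.059 -0.247] [483.682  29.633] 0.5171875
1 [ 0.079 -0.265] [486.055  21.677] 0.5171875
2 [ 0.098 -0.259] [488.995  13.913] 0.5171875
3 [ 0.116 -0.251] [492.489   6.381] 0.5171875
4 [ 0.134 -0.242] [496.516  -0.88 ] 0.5171875
5 [ 0.151 -0.232] [501.057  -7.831] 0.5171875
6 [ 0.168 -0.22 ] [506.088 -14.436] 0.5171875
7 [ 0.183 -0.207] [511.582 -20.661] 0.5171875
8 [ 0.198 -0.194] [517.511 -26.473] 0.5171875
9 [ 0.211 -0.179] [523.844 -31.843] 0.5171875
10 [ 0.223 -0.163] [530.547 -36.741] 0.5171875
11 [ 0.235 -0.147] [537.587 -41.143] 0.5171875
12 [ 0.245 -0.129] [544.926 -45.026] 0.5171875
13 [ 0.253 -0.111] [552.526 -48.369] 0.5171875
14 [ 0.261 -0.093] [560.347 -51.155] 0.5171875
15 [ 0.267 -0.074] [568.349 -53.369] 0.5171875
16 [ 0.271 -0.054] [576.49  -55.001] 0.5171875
17 [ 0.275 -0.035] [584.727 -56.04 ] 0.5171875
```

Call:
play_rows:
  rows:
    - [[0.06,-0.25,0],[0,0,0.52]]
    - [[0.08,-0.265,0],[0,0,0.52]]
    - [[0.1,-0.26,0],[0,0,0.52]]
    - [[0.115,-0.25,0],[0,0,0.52]]
    - [[0.135,-0.24,0],[0,0,0.52]]
    - [[0.15,-0.23,0],[0,0,0.52]]
    - [[0.17,-0.22,0],[0,0,0.52]]
    - [[0.18,-0.21,0],[0,0,0.52]]
    - [[0.2,-0.195,0],[0,0,0.52]]
    - [[0.21,-0.18,0],[0,0,0.52]]
    - [[0.225,-0.165,0],[0,0,0.52]]
    - [[0.235,-0.145,0],[0,0,0.52]]

```text
time: 18.35
tool_pos: [537.7, -41.4, 189.5]
tcp_rot: [-3.141, -0.0, 1.064]
contact_force: [-0.6, 0.7, 0.3]
grip_width: 20.1
finger_force: 0.3
```

Call:
play_rows:
  rows:
    - [[0.245,-0.13,0],[0,0,0.52]]
    - [[0.255,-0.11,0],[0,0,0.52]]
    - [[0.26,-0.09,0],[0,0,0.52]]
    - [[0,0,0],[0,0,0]]

```text
time: 18.85
tool_pos: [560.6, -51.3, 189.4]
tcp_rot: [3.141, -0.0, 1.278]
contact_force: [-0.2, 0.2, 0.1]
grip_width: 19.9
finger_force: 0.0
```

Call:
play_rows:
  rows:
    - [[0.13,-0.04,0],[0,0,0.25]]
    - [[0.13,-0.035,0],[0,0,0.25]]
    - [[0,0,0],[0,0,0]]

```text
time: 19.23
tool_pos: [568.4, -53.5, 189.4]
tcp_rot: [3.141, 0.0, 1.349]
contact_force: [0.1, -0.5, -0.4]
grip_width: 20.1
finger_force: 0.0
```

Call:
play_rows:
  rows:
    - [[0.07,-0.01,0],[0,0,0]]
    - [[0,0,0],[0,0,0]]

```text
time: 19.48
tool_pos: [570.4, -53.7, 189.5]
tcp_rot: [3.141, 0.0, 1.349]
contact_force: [0.6, -1.2, -0.6]
grip_width: 20.3
finger_force: 0.0
```

Call:
play_rows:
  rows:
    - [[0.07,-0.01,0],[0,0,0]]
    - [[0,0,0],[0,0,0]]

```text
time: 19.73
tool_pos: [571.0, -53.8, 189.3]
tcp_rot: [-3.138, 0.0, 1.349]
contact_force: [-7.4, 0.6, 3.8]
grip_width: 20.0
finger_force: 3.0
```

Call:
play_rows:
  rows:
    - [[0.07,-0.01,0],[0,0,0]]
    - [[0,0,0],[0,0,0]]

```text
time: 19.98
tool_pos: [571.2, -53.9, 189.2]
tcp_rot: [-3.134, 0.001, 1.349]
contact_force: [-12.5, 0.4, 6.7]
grip_width: 20.4
finger_force: 6.4
```

The end stop is reached: force rose to 12 N with the TCP at x≈571, which puts the knob near 568 as predicted. I'll back off, open and lift away.

Call:
play_rows:
  rows:
    - [[-0.17,0.02,0],[0,0,0]]
    - [[0,0,0],[0,0,0]]

```text
time: 20.23
tool_pos: [569.5, -53.7, 189.6]
tcp_rot: [3.141, -0.0, 1.349]
contact_force: [0.2, 0.4, 1.0]
grip_width: 20.2
finger_force: 0.0
```

Call:
play_rows:
  rows:
    - [[0,0,0],[0,0,0]]
    - [[0,0,0],[0,0,0]]
    - [[0,0,0.3],[0,0,0]]
    - [[0,0,0.8],[0,0,0]]
    - [[0,0,1],[0,0,0]]
    - [[0,0,1],[0,0,0]]
    - [[-1,0,0.5],[0,0,0]]
    - [[-1,0,0],[0,0,0]]
    - [[-0.5,0,0],[0,0,0]]
    - [[0,0,0],[0,0,0]]
  hand: -0.2

```text
time: 21.48
tool_pos: [494.0, -53.7, 298.5]
tcp_rot: [3.14, 0.0, 1.349]
contact_force: [0.1, -0.3, -0.0]
grip_width: 37.0
finger_force: 0.0
```

```bash
python3 w.py pics/w7.png
```

```text
cam [510.5  19.3 443. ] tcp [494.  -53.7 298.5] tool axes [[0.22, 0.975, -0.0], [0.975, -0.22, 0.002], [0.002, -0.0, -1.0]] 21.475 [ 0.1 -0.3 -0. ] 36.993366640469745
stopper 0.75 [134.3 315.4] [596.3 -33.3   0. ]
flask_mouth 0.67 [137.4 319.6] [573.7 -21.4 137. ]
bar_knob 0.61 [172.4 329.6] [568.4 -50.7 183. ]
bar_hinge 0.8 [ 41.9 344.1] [597.7  60.2 183. ]
```

View pics/w7.png

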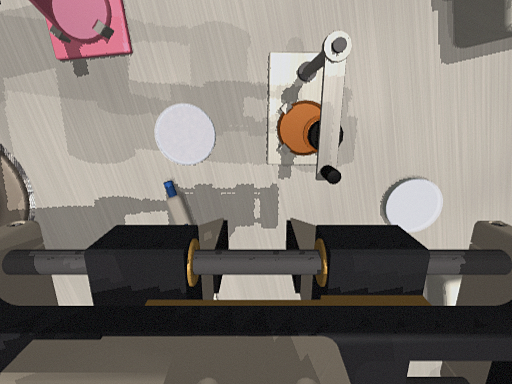

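The picture shows the bar from the hinge at px (45,337) across the black stopper at (135,322) to the knob at (174,330). The measured knob (568.4,-50.7) is within about 0.02 rad of the closed line. The tool is clear, so I'm handing in.

```bash
python3 -c "
from plant import bot
print(bot.close_job())"
```

```text
the job is handed in; nothing more can be done
None
```

I handed the job in at about 21.5 s of the 59 s allowed. The smaller stopper is home in the amber flask and released, the hold-down bar lies across it against its end stop, and I did not touch the other things; the hand-in returned no verdict.

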